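# Load the vial rack past the spring gate

### The arm

A 7-joint arm with a two-finger parallel gripper is mounted at the origin on a cart in front of the work surface, level with it; the furniture and walls round the work are solid. World frame = base frame: x ahead of the robot, y to its left, z up, the work surface at z = 0. Lengths are in m, angles in rad, forces in N, time in s.
With the tool pointing down it reaches from about 0.4 to 0.9 m from the base axis. Payload 5.6 kg.
Tool frame: the origin (TCP) lies midway between the tips of the shut fingers; the grasp point (between the pads) lies 19 mm behind it; z points along the fingers, y is the line along which they close (so a half turn about z gives the same grasp; the last joint's range is limited). The gripper opens to 92 mm and grips with 3 to 60 N. Pads are 20 mm wide; open, the fingers measure 128 mm over their backs; the gripper's body (75 mm by 189 mm) begins 69 mm behind the grasp point.
Start: joints at [-0.043, 0.468, -0.012, 1.603, 0.006, 1.071, -0.056], TCP at [0.65, -0, 0.215] pointing down, gripper open.
Joint ranges: [-2.53, 2.53], [-0.31, 2.02], [-1.57, 1.55], [0.28, 2.44], [-1.29, 4.43], [0.15, 1.84], [-2.92, 2.92]. Speed limits (rad/s): [2.57, 2.57, 3.14, 3.14, 3.14, 3.14, 3.14].

### API

Orientations are given as a 3x3 rotation matrix whose columns are the frame's x, y, z axes.
In Python, from station import env, effector, solver, viewer, workorder, search_frame, tip_of gives the robot as it stands. Calls block until the motion is done:
- env.reach(position, orientation): joint-space move of the TCP to a pose.
- env.movel(position, frame=None, rate=0.15): straight line of the TCP; frame=None keeps the orientation; rate is the mean speed in m/s.
- env.goto_joints(angles): joint-space move.
- effector.release() and effector.grasp(squeeze=None): open the fingers fully, or close them until they stop; squeeze is the grip in N (None keeps the last).
- env.pause(seconds).
- solver.inverse_kinematics(position, orientation): joint angles nearest the present ones, or None.
- env.sense(): the state.
- viewer.read_camera(name): name is "scene" or "side" or "wrist"; returns (picture, depth): 480x640x3 uint8, red, green, blue; 480x640 float32, m along the optical axis (not along the pixel's ray), 0 where there is no reading.
- viewer.camera_info(name): a dict with "intrinsics" (3x3 intrinsics, pixels), "dist_coeffs" ([k1, k2, p1, p2, k3] as OpenCV has them; the pictures are not rectified), "eye" and "rotation" of the camera in the world; the wrist camera has in their place "T_tool_cam" (4x4, takes a point from camera to tool coordinates, whose origin is the TCP and whose axes are the flange's). Camera axes: x right, y up, looking along -z (the intrinsics and any distortion apply to the point x, -y, -z); pixel columns grow to the right and rows downward; lengths in m; the calibration is good to about 2 mm. A picture is of the moment at which its call begins: read the wrist's pose just before it. camera_info takes no time and is no camera call.
A pose or a line that the arm cannot do raises env.PlanningError and nothing moves.
- workorder.finish_job(): hands the job in; it is judged then, once.
Trained networks look in the newest picture that a camera, given by its name, has taken for a name from the list of things; names that differ only in an ending like _2 or _b are one class to them, and where a whole thing is asked for, a point or a joint stands for the part that bears it (a point fixed in the world has none). Each returns a list of dicts, best first, with "score" (0 to 1); they miss things now and then, are a little off and sometimes report something else, mostly with a low value. They report only what shows in the picture. A call takes as long as a camera call.
- search_frame(camera, name): "at" ([x, y, z] in m, in world coordinates, good to about 4 mm: the middle of the surface that is visible of it).
- tip_of(camera, name): "at" ([x, y, z] in m, in world coordinates, good to about 4 mm: a listed point, or the origin of a listed thing).
The state is a dict: "t": time; "joint_positions": joint angles; "joint_velocities": joint speeds; "tau": joint torques, N m; "ee_pos": TCP position; "tcp_rot": TCP orientation; "wrist_force": force on the tool from outside, world axes, zero at the start; "moment": the same for the moment, N m; "gripper_width": finger opening in m; "grasp_force": force on a finger pad.
Only numpy, scipy, OpenCV 4.12 (cv2) and the standard library are available. Lean on these libraries where they do the work, as an engineer would, in place of code of your own. Each camera call takes 0.05 s, during which the arm holds its last target. There are 200 camera calls.

### The job

Push the loaded vial rack along its lane, past the spring-loaded gate, until it is fully home against the end stop. Use one fingertip to press down and hold the orange pedal beside the lane so that the gate stays open, while the other fingertip pushes the rack from behind; then move clear so that the gate springs shut behind the vials. Only push: do not lift the rack or a vial, keep the vials in the rack, and leave the other things on the bench alone.

Things in the scene. Friction and masses are not known exactly. Their poses are not given: they have to be found in the camera images.
- lane: Fixed loading lane on a 4 mm aluminium plate (lane floor z = 4 mm). Origin on the bench, on the lane's centre line under the gate; +x = push direction, +y left of it. White walls: inner faces y = +/-33 mm, outer +/-38, from x = -194 (open end) to 90 mm; tops z = 26 mm, 44 mm beyond x = 16. End stop face at x = 78 mm. The pedal is outside the right wall (y = -43 to -91, x = -194 to -10 mm).
- gate (a joint): Spring hinge of the one-piece orange gate and pedal, rad; shaft along lane x at lane y = -43, z = 14 mm. 0 = shut: head blocks the lane, pedal stands 43 degrees up to the right, outer edge at z = 49 mm. 0.75 = open on its stop: pedal level, top z = 17 mm. The rack passes from 0.55 on. Pressing takes 3 to 6 N half-way out, anywhere along the pedal; released, it springs shut.
- gate_head (a point): Tip of the orange gate head, mid inner end (moves with the gate). Head is 12 mm long in lane x (-6 to 6 mm); shut it reaches over the right wall to lane y = -16.5 mm at z = 38 to 50 mm; open it has swung out over the pedal's line, top about z = 62 mm, so keep a finger on the pedal behind lane x = -20 mm.
- pedal_mid (a point): Point on the top face of the orange ribbed pedal (184 mm long in lane x, reaching 48 mm out from the shaft), half-way along it and 30 mm out from the shaft (moves with the gate). It may be pressed anywhere along its length, and a fingertip can slide along it.
- rack: Blue and clear vial rack, 106 (x) x 62 x 46 mm, 0.3 kg. Origin centre of underside; x along the lane, nose at +53 mm. Vial box x = -7 to 53; behind it a gap (x = -43 to -7, only 8 mm high) that the gate springs into; upright push plate 10 mm thick, full width, 46 mm high, rear face x = -53. Home: origin at lane x = +25 mm. Starts with its nose 15 to 45 mm short of lane x = 0.
- timer: White bench timer, 58 x 58 x 20 mm, origin at the centre of its underside. Leave alone.
- bottle_small: Small white bottle with green cap, 42 mm diameter, 78 mm high, origin at the centre of its underside. Leave alone.
- marker_blue: Blue-and-white marker lying down, 137 x 14 x 18 mm, origin under its middle. Leave alone.
- tape_roll: White tape roll lying flat, 77 mm diameter, 19 mm high, origin under its middle. Leave alone.
- vial_0: A clear vial with black cap, 22 mm diameter, 48 mm high, standing in a cell of the rack (its top 58 mm above the rack's underside, 62 mm above the bench); origin at the centre of its underside. Stays in the rack.
- vial_1: An amber vial with orange cap, 22 mm diameter, 48 mm high, standing in a cell of the rack (its top 58 mm above the rack's underside, 62 mm above the bench); origin at the centre of its underside. Stays in the rack.
- vial_2: A clear vial with blue cap, 22 mm diameter, 48 mm high, standing in a cell of the rack (its top 58 mm above the rack's underside, 62 mm above the bench); origin at the centre of its underside. Stays in the rack.
- vial_3: An amber vial with white cap, 22 mm diameter, 48 mm high, standing in a cell of the rack (its top 58 mm above the rack's underside, 62 mm above the bench); origin at the centre of its underside. Stays in the rack.

How it is judged:
By the outcome, as a careful person would: the job done as asked, in the order asked, and still so for the second after the job is handed in, with the robot touching nothing.
It also fails if it takes over 38 s, if anything falls off the work surface, if the arm or the gripper's body presses on something with over 40 N, if the wrist force passes 120 N, or if a joint passes its speed limit or range.

## Working session

There is one attempt and no reset: what is moved stays moved. The work goes in short steps, each a Python script; the robot and the scene stay as the last script left them, time stands still between calls to the robot, and variables do not carry over. Pictures are saved under pics/ and viewed, at most 14 in all, crops included, and the job is handed in when it is done.

```bash
mkdir -p pics; ls
python3 - <<'E'
from station import *
import cv2,numpy as np
for c in ["scene","side"]:
    p,d=viewer.read_camera(c); cv2.imwrite(f"pics/{c}0.png",p[:,:,::-1])
    np.save(f"pics/{c}0.npy",d)
    for n in ["lane","rack","gate_head","pedal_mid","vial_0","vial_1","vial_2","vial_3","timer","bottle_small","marker_blue","tape_roll"]:
        print(c,n,[(np.round(r["at"],4).tolist(),round(r["score"],2)) for r in tip_of(c,n)[:2]])
    i=viewer.camera_info(c);print({k:np.round(v,3).tolist() for k,v in i.items() if not isinstance(v,str)})
s=env.sense();print(s["t"],s["ee_pos"],s["tcp_rot"],s["gripper_width"])
E
```

```text
pics
scene lane [([0.5956, 0.122, 0.0012], 0.77)]
scene rack [([0.502, 0.1369, 0.001], 0.83)]
scene gate_head [([0.5919, 0.1089, 0.044], 0.71)]
scene pedal_mid [([0.4811, 0.0722, 0.0368], 0.96)]
scene vial_0 [([0.5352, 0.1143, 0.0142], 0.71), ([0.5385, 0.1463, 0.0139], 0.67)]
scene vial_1 [([0.5352, 0.1143, 0.0142], 0.71), ([0.5385, 0.1463, 0.0139], 0.67)]
scene vial_2 [([0.5352, 0.1143, 0.0142], 0.71), ([0.5385, 0.1463, 0.0139], 0.67)]
scene vial_3 [([0.5352, 0.1143, 0.0142], 0.71), ([0.5385, 0.1463, 0.0139], 0.67)]
scene timer [([0.5391, 0.2378, -0.0039], 0.56)]
scene bottle_small [([0.6425, 0.2273, 0.001], 0.82)]
scene marker_blue [([0.4156, -0.0417, 0.0031], 0.96)]
scene tape_roll [([0.5571, 0.3944, 0.0025], 0.98)]
{'intrinsics': [[572.701, 0.0, 313.808], [0.0, 572.701, 238.129], [0.0, 0.0, 1.0]], 'dist_coeffs': [-0.035, 0.0, 0.0, 0.0, 0.0], 'eye': [-0.093, 0.397, 0.867], 'rotation': [[-0.441, 0.67, -0.598], [-0.897, -0.341, 0.28], [-0.016, 0.66, 0.751]]}
side lane [([0.5944, 0.1279, -0.0011], 0.71)]
side rack [([0.5014, 0.1322, 0.0002], 0.87)]
side gate_head [([0.5938, 0.1075, 0
[... 412 characters left out ...]
imer [([0.5373, 0.2434, -0.0015], 0.56)]
side bottle_small [([0.6386, 0.2253, 0.0033], 0.67)]
side marker_blue [([0.4145, -0.04, -0.0022], 0.72), ([0.5078, 0.1214, 0.0102], 0.39)]
side tape_roll [([0.5559, 0.389, 0.0014], 0.6)]
{'intrinsics': [[462.956, 0.0, 324.212], [0.0, 462.956, 234.134], [0.0, 0.0, 1.0]], 'dist_coeffs': [-0.053, 0.0, 0.0, 0.0, 0.0], 'eye': [0.315, -0.518, 0.621], 'rotation': [[0.939, 0.23, -0.257], [-0.345, 0.604, -0.718], [-0.01, 0.763, 0.647]]}
1.3 [ 6.50007535e-01 -8.46478367e-06  2.14580548e-01] [[ 8.75957885e-06  1.00000000e+00  1.30398388e-05]
 [ 9.99999999e-01 -8.75904014e-06 -4.13119517e-05]
 [-4.13118375e-05  1.30402007e-05 -9.99999999e-01]] 0.09205351481528962
```

View pics/scene0.png

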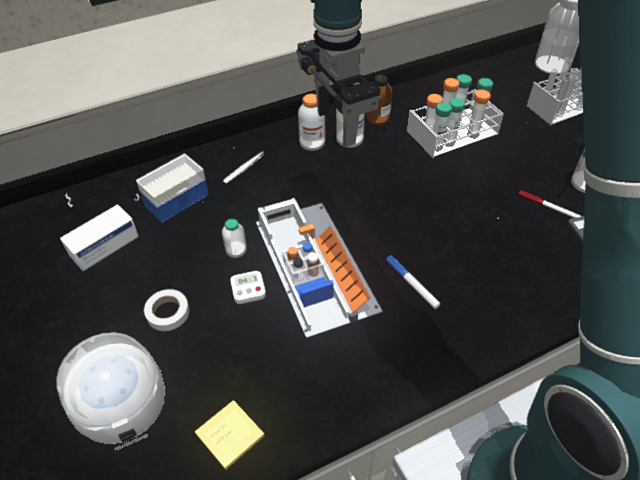

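View pics/side0.png

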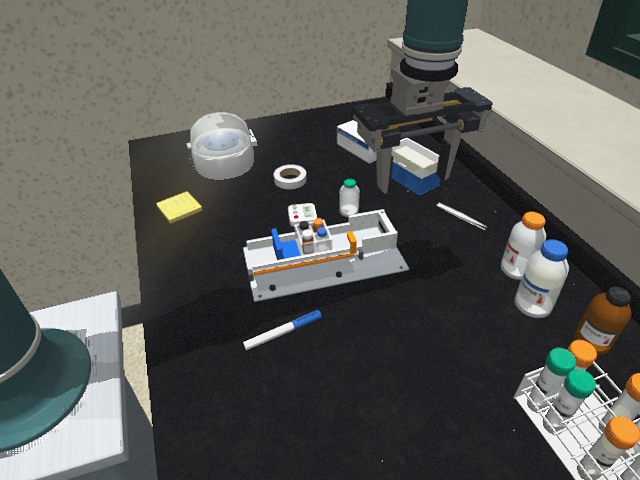

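The lane points along roughly world +x, yaw about -6°. In the scene picture the rack is at about (305,275), the gate head at (306,230) and the pedal runs from (325,235) to (355,300). The marker, timer and bottle are all clear of the lane. Next I'll refine the lane pose with the wrist camera.

```bash
cat > h.py <<'E'
from station import *
import cv2,numpy as np
def axes(yaw): c,s=np.cos(yaw),np.sin(yaw); return np.array([c,s,0]),np.array([-s,c,0])
def Rtool(yaw,roll=0.):
    X,Y=axes(yaw);Z=np.array([0,0,1.]);y=-np.cos(roll)*Y-np.sin(roll)*Z
    return np.column_stack([X,y,np.cross(X,y)])
def cloud(c):
    s=env.sense();p,d=viewer.read_camera(c);i=viewer.camera_info(c)
    v,u=np.nonzero(d>0);z=d[v,u]
    n=cv2.undistortPoints(np.stack([u,v],1).astype(float).reshape(-1,1,2),np.array(i["intrinsics"]),np.array(i["dist_coeffs"]))[:,0]
    P=np.stack([n[:,0]*z,-n[:,1]*z,-z],1)
    if c=="wrist":
        T=np.array(i["T_tool_cam"]);P=P@T[:3,:3].T+T[:3,3];R,t=np.array(s["tcp_rot"]),np.array(s["ee_pos"])
    else: R,t=np.array(i["rotation"]),np.array(i["eye"])
    return P@R.T+t,p[v,u],p,(u,v)
E
python3 - <<'E'
from h import *
print(np.round(viewer.camera_info("wrist")["T_tool_cam"],3).tolist())
env.reach(np.array([.50,.11,.33]),Rtool(-.1))
P,C,p,uv=cloud("wrist"); cv2.imwrite("pics/w0.png",p[:,:,::-1]); np.savez("pics/w0.npz",P=P,C=C)
for n in ["lane","rack","gate_head","pedal_mid"]:
    print(n,[(np.round(r["at"],4).tolist(),round(r["score"],2)) for r in tip_of("wrist",n)[:2]])
P2,C2,_,_=cloud("scene"); np.savez("pics/s0.npz",P=P2,C=C2)
print(env.sense()["t"],env.sense()["joint_positions"])
for P,C in((P,C),(P2,C2)):
    m=(P[:,0]>.36)&(P[:,0]<.72)&(P[:,1]>.04)&(P[:,1]<.21)
    h=np.histogram(P[m,2],np.arange(-.01,.07,.004));print(h[0])
E
```

```text
[[-0.0, 0.958, 0.286, 0.08], [1.0, 0.001, -0.001, -0.001], [-0.001, 0.286, -0.958, -0.17], [0.0, 0.0, 0.0, 1.0]]
lane [([0.5929, 0.1272, -0.0016], 0.96), ([0.5414, 0.1451, 0.0114], 0.75)]
rack [([0.5004, 0.1335, 0.0058], 0.56)]
gate_head [([0.5896, 0.1074, 0.0437], 0.56)]
pedal_mid [([0.4823, 0.0696, 0.037], 0.67)]
3.2333 [-0.47302926  0.12236526  0.21184411  1.80375493 -0.0272668   1.21860262
 -1.92421194]
[    0   502 12433 11874   313  1366   817  1098  1829  1060   796   871
  1040  2734  2051   476    89   590   438]
[   6 1104 3598 2307  309  343  407  510  757  481  435  413  560  723
  621  157   66  196   77]
```

View pics/w0.png

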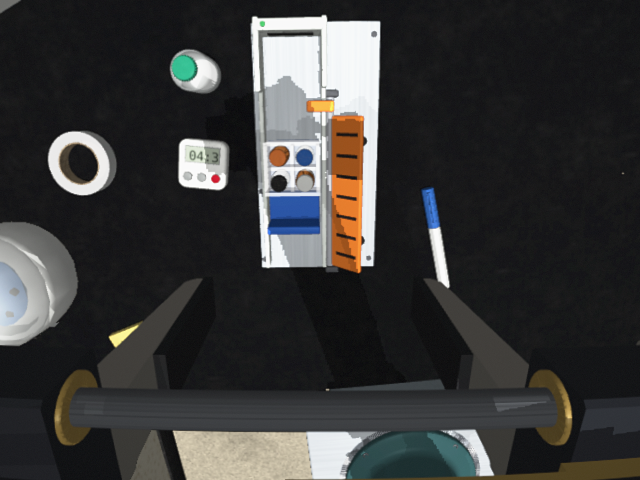

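The wrist picture shows the lane upright in the image: walls at columns 255-325, gate head at (320,105), pedal at columns 332-363, and the blue push plate with its rear edge near row 232. I'll fit the lane and plate from the depth data.

Run:
```python
from h import *
from scipy.optimize import least_squares
for f in("w0","s0"):
    d=np.load(f"pics/{f}.npz");P,C=d["P"],d["C"].astype(int)
    sat=C.max(1)-C.min(1)
    def loc(q,P): X,Y=axes(q[2]);D=P[:,:2]-q[:2]*1.;return np.stack([D@X[:2],D@Y[:2]],1)
    q=np.array([.594,.126,-.09]); zo=0
    pl=(P[:,2]<.012)&(P[:,2]>-.01)
    L=loc(q,P); b=pl&(L[:,0]>20e-3)&(L[:,0]<70e-3)&(abs(L[:,1])<.025); zo=np.median(P[b,2])-.004
    print(f,"zoff",zo)
    for k in range(8):
        L=loc(q,P);z=P[:,2]-zo
        w1=(abs(z-.026)<.0015)&(sat<40)&(L[:,0]>-.185)&(L[:,0]<.01)&(abs(abs(L[:,1])-.0355)<.006)
        w2=(abs(z-.044)<.0015)&(sat<40)&(L[:,0]>.02)&(L[:,0]<.085)&(abs(abs(L[:,1])-.0355)<.006)
        w=w1|w2
        def r(p): 
            l=loc([q[0],p[0],p[1]],P[w])[:,1]; return abs(l)*np.sign(l)*1-np.sign(l)*.0355
        s=least_squares(r,[q[1],q[2]],loss="soft_l1",f_scale=.002);q[1:]=s.x
        # x from wall ends: low->high step at 16, far end at 90 
        t=loc(q,P);hi=(z>.041)&(z<.047)&(sat<40)&(abs(abs(t[:,1])-.0355)<.004)
        q0=q.copy()
        xs=t[hi,0]; xs=xs[(xs>.0)&(xs<.11)]; lo,hi_=np.percentile(xs,[.5,99.5])
        q[:2]+=axes(q[2])[0][:2]*((lo+hi_)/2-.053)*.7
    L=loc(q,P)
    print("lane",np.round(q,4),"n",w1.sum(),w2.sum(),"rms",np.sqrt((s.fun**2).mean()),"x ends",lo,hi_,"left/right",[np.median(L[w&(np.sign(L[:,1])==g),1]) for g in(1,-1)])
    lowend=(abs(z-.026)<.002)&(sat<40)&(abs(abs(L[:,1])-.0355)<.003)&(L[:,0]<-.1);print("open end",np.percentile(L[lowend,0],[0.5,2,5]))
    bl=(C[:,2]>C[:,0]+60)&(L[:,0]<-.08)&(abs(L[:,1])<.035)&(L[:,0]>-.2)
    t=bl&(abs(z-.05)<.003);print("plate top",t.sum(),np.percentile(L[t,0],[1,10,50,90,99]),"y",np.percentile(L[t,1],[1,99]),"z",np.median(z[t]))
    o=(C[:,0]>180)&(C[:,2]<90)&(L[:,1]<-.04)&(L[:,0]<-.02)&(L[:,0]>-.21);print("pedal",np.percentile(L[o,0],[1,99]),np.percentile(L[o,1],[1,99]),np.percentile(z[o],[1,99]))
```

```text
w0 zoff -0.00037834172894557136Traceback (most recent call last):
  File "<stdin>", line 18, in <module>
    return func(*args, **kwargs)
    vector_fun = VectorFunction(
        fun_wrapped,
    ...<6 lines>...
        workers=workers
    )
    self._update_fun()
    ~~~~~~~~~~~~~~~~^^
    self.f = self.fun_wrapped(xp_copy(self.x))
             ~~~~~~~~~~~~~~~~^^^^^^^^^^^^^^^^^
    return np.atleast_1d(self.fun(x))
                         ~~~~~~~~^^^
    return self.f(x, *self.args, **self.kwargs)
           ~~~~~~^^^^^^^^^^^^^^^^^^^^^^^^^^^^^^
  File "<stdin>", line 17, in r
  File "<stdin>", line 6, in loc
TypeError: can't multiply sequence by non-int of type 'float'
```

```bash
cat > fit.py <<'E'
from h import *
from scipy.optimize import least_squares
def loc(q,P): X,Y=axes(q[2]);D=P[:,:2]-np.array(q[:2]);return np.stack([D@X[:2],D@Y[:2]],1)
if __name__=="__main__":
  for f in("w0","s0"):
    d=np.load(f"pics/{f}.npz");P,C=d["P"],d["C"].astype(int);sat=C.max(1)-C.min(1)
    q=np.array([.594,.126,-.09]);L=loc(q,P)
    b=(abs(P[:,2])<.012)&(L[:,0]>.02)&(L[:,0]<.07)&(abs(L[:,1])<.025);zo=np.median(P[b,2])-.004;z=P[:,2]-zo
    for k in range(8):
        L=loc(q,P)
        nw=(sat<60)&(abs(abs(L[:,1])-.0355)<.006)
        w1=(abs(z-.026)<.003)&nw&(L[:,0]>-.185)&(L[:,0]<.01);w2=(abs(z-.044)<.003)&nw&(L[:,0]>.02)&(L[:,0]<.085);w=w1|w2
        sg=np.sign(L[w,1])
        s=least_squares(lambda p:loc([q[0],p[0],p[1]],P[w])[:,1]-sg*.0355,q[1:],loss="soft_l1",f_scale=.002);q[1:]=s.x
        L=loc(q,P);xs=L[(abs(z-.044)<.003)&nw,0];xs=xs[(xs>0)&(xs<.11)];e=np.percentile(xs,[.5,99.5])
        q[:2]+=axes(q[2])[0][:2]*(e.mean()-.053)*.7
    L=loc(q,P)
    print(f,"zoff",zo,"lane",np.round(q,4),w1.sum(),w2.sum(),"rms",np.sqrt((s.fun**2).mean()),"ends",e,"L/R",[np.median(L[w&(np.sign(L[:,1])==g),1]) for g in(1,-1)])
    le=(abs(z-.026)<.003)&nw&(L[:,0]<-.1);print("open end",np.percentile(L[le,0],[.5,2,5]))
    t=(C[:,2]>C[:,0]+60)&(L[:,0]<-.08)&(abs(L[:,1])<.035)&(L[:,0]>-.2)&(abs(z-.05)<.003)
    print("plate",t.sum(),np.percentile(L[t,0],[1,10,50,90,99]),"y",np.percentile(L[t,1],[1,99]),"z",np.median(z[t]))
    o=(C[:,0]>150)&(C[:,2]<90)&(C[:,0]>C[:,2]+80)&(L[:,1]<-.04)&(L[:,0]<-.02)&(L[:,0]>-.21);print("pedal",np.percentile(L[o,0],[1,99]),np.percentile(L[o,1],[1,99]),np.percentile(z[o],[1,99]))
E
python3 fit.py
```

```text
w0 zoff -0.00037834172894557136 lane [ 0.5934  0.1239 -0.0896] 1233 802 rms 0.0017364278823239552 ends [0.01648932 0.08951039] L/R [np.float64(0.035558634165774886), np.float64(-0.035311617369255165)]
open end [-0.19425517 -0.19271651 -0.18939775]
plate 411 [-0.1435108  -0.1426124  -0.13888797 -0.13515463 -0.13459725] y [-0.02965392  0.02976208] z 0.049601292330867464
pedal [-0.19095072 -0.02155129] [-0.07831167 -0.04612133] [0.0202957  0.43721274]
s0 zoff -0.0010416629492953043 lane [ 0.5919  0.1256 -0.0863] 406 154 rms 0.0020092095293973273 ends [0.01562613 0.09037292] L/R [np.float64(0.03550200645999896), np.float64(-0.035421780271749026)]
open end [-0.1954022  -0.19369591 -0.19087247]
plate 156 [-0.14539464 -0.1442953  -0.13990908 -0.13584855 -0.13411683] y [-0.02881748  0.03071412] z 0.049716713752819386
pedal [-0.19276747 -0.02174692] [-0.65814761 -0.0466885 ] [0.00714902 0.16562835]
```

```bash
cat >> h.py <<'E'
Q=(.593,.1245,-.0885); ROLL=np.radians(8)
def W(x,y,z): X,Y=axes(Q[2]); return np.array([Q[0],Q[1],0])+X*x+Y*y+np.array([0,0,z])
R0=Rtool(Q[2],ROLL)
def F():
    s=env.sense();X,Y=axes(Q[2]);f=np.array(s["wrist_force"]);return np.round([f@X,f@Y,f[2]],2),round(s["t"],2)
E
python3 - <<'E'
from h import *
env.reach(W(-.168,-.022,.12),R0); print(F())
env.movel(W(-.168,-.022,.065),R0,.1); print(F())
for k in range(1,14):
    z=.065-.003*k; env.movel(W(-.168,-.022-.008*k/13,z),R0,.04); f=F(); print(round(z,3),*f)
    if f[0][2]>12: break
P,C,p,_=cloud("side"); cv2.imwrite("pics/side1.png",cv2.resize(p[150:330,200:440,::-1],None,fx=3,fy=3))
P,C,p,_=cloud("wrist"); cv2.imwrite("pics/w1.png",p[:,:,::-1])
print(F())
E
```

```text
(array([0.81, 0.75, 0.75]), 4.12)
(array([ 0.64,  0.23, -0.77]), 4.83)
0.062 [ 0.63 -0.06  0.23] 5.08
0.059 [ 0.61  0.77 -0.39] 5.33
0.056 [-0.09 -0.04  2.57] 5.58
0.053 [-0.11  1.04  1.27] 5.83
0.05 [1.44 0.65 1.48] 6.08
0.047 [0.86 1.17 1.47] 6.33
0.044 [1.25 1.3  2.34] 6.58
0.041 [0.42 0.19 2.63] 6.83
0.038 [ 0.99 -0.05  3.26] 7.08
0.035 [1.04 0.32 3.01] 7.33
0.032 [ 1.65 -0.88  3.2 ] 7.58
0.029 [ 1.36 -1.27  2.93] 7.83
0.026 [0.3  0.02 4.34] 8.07
(array([ 0.78, -0.2 ,  2.93]), 8.18)
```

View pics/side1.png

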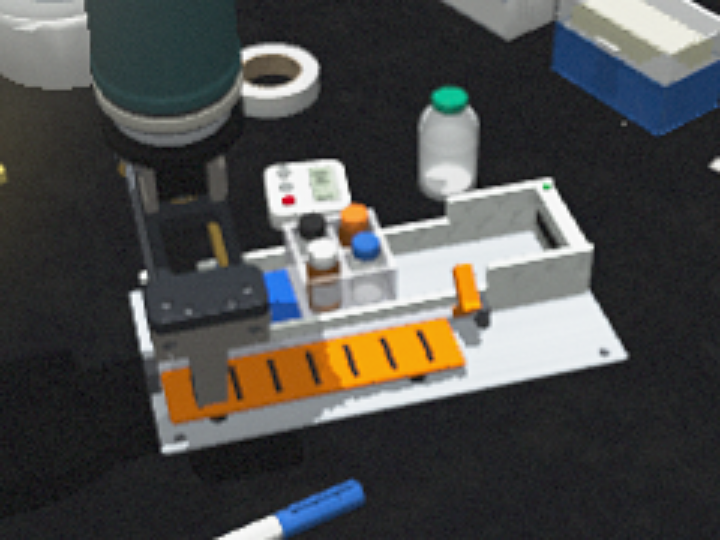

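View pics/w1.png

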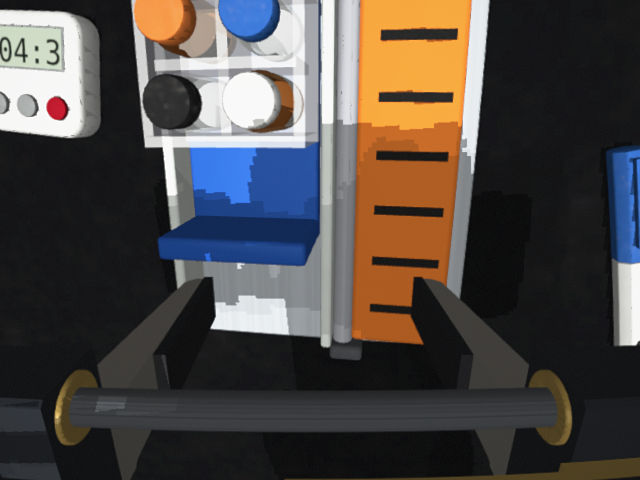

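The side picture shows the fingertip on the pedal at (210,390), pedal nearly level. In the wrist picture the pusher tip (200,285) is behind the blue plate, over the lane's left part. The pedal tip at (425,285) has a few mm of pedal to spare outside it. I'll shift slightly right, press to the stop, then push with force monitoring.

Run:
```python
from h import *
y=-.034
def mf(n=4):
    a=[]
    for _ in range(n): a.append(F()[0]); env.pause(.02)
    return np.round(np.mean(a,0),1)
z=.026
env.movel(W(-.168,y,z),R0,.05); print(mf())
for k in range(8):
    z-=.001; env.movel(W(-.168,y,z),R0,.03); f=mf(); print(round(z,4),f)
    if f[2]>9: break
print("x start",F()[1])
x=-.168
while x<-.13:
    x+=.006; env.movel(W(x,y,z),R0,.06); f=F(); print(round(x,3),*f)
    if abs(f[0][0])>15: break
P,C,p,_=cloud("side"); cv2.imwrite("pics/side2.png",cv2.resize(p[150:330,200:440,::-1],None,fx=3,fy=3))
P,C,p,_=cloud("wrist"); cv2.imwrite("pics/w2.png",p[:,:,::-1])
print(z,[(np.round(r["at"],3),r["score"]) for n in("gate_head","rack") for r in tip_of("side",n)[:1]])
```

```text
[0.3 0.7 3.2]
0.025 [-0.4 -0.   2.6]
0.024 [-1.7 -0.6  8.8]
0.023 [-3.7 -1.3 16.8]
x start 9.44
-0.162 [-13.17  -1.55  26.75] 9.69
-0.156 [-22.2   -0.64  36.49] 9.94
0.022999999999999996 [(array([0.59 , 0.079, 0.055]), 0.77), (array([ 0.499,  0.134, -0.001]), 0.65)]
```

View pics/side2.png

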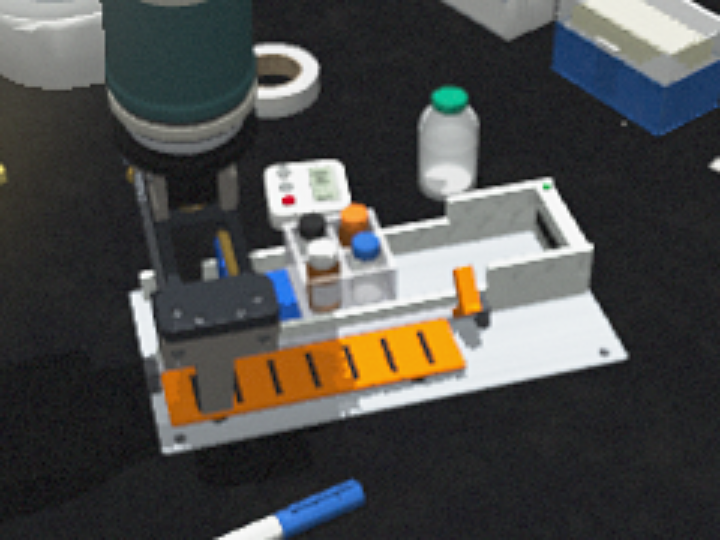

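View pics/w2.png

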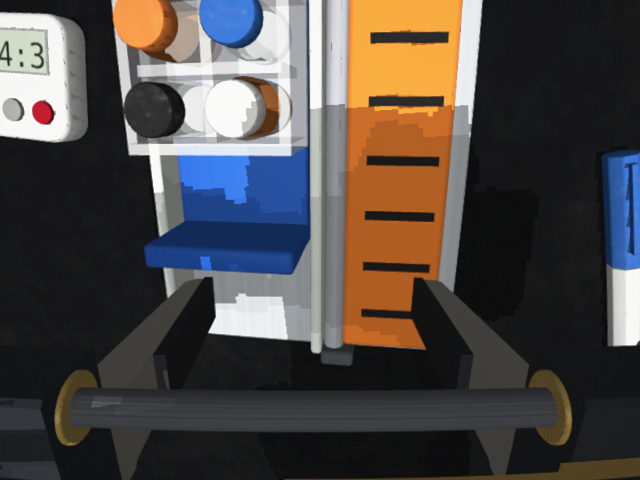

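The gate is fully open: the network puts the head about 28 mm further out. I'm pressing too hard on the stop, and the drag is pedal friction because the rack isn't touched yet. I'll ease up 1.5 mm and continue.

Run:
```python
from h import *
y=-.034;z=.0250;x=-.158
env.movel(W(x,y,.026),R0,.05);env.pause(.1); print(F())
env.movel(W(x,y,z),R0,.05);print(F())
while x<-.118:
    x+=.004; env.movel(W(x,y,z),R0,.05); f=F(); print(round(x,3),*f)
    if abs(f[0][0])>14 or f[0][2]>18: break
P,C,p,_=cloud("wrist"); cv2.imwrite("pics/w3.png",p[:,:,::-1])
P,C,p,_=cloud("scene")
from fit import loc
L=loc(Q,P);C=C.astype(int);t=(C[:,2]>C[:,0]+60)&(L[:,0]<0)&(abs(L[:,1])<.035)&(L[:,0]>-.2)&(abs(P[:,2]-.049)<.003)
print("plate",t.sum(),np.percentile(L[t,0],[1,50,99]) if t.any() else 0)
print([(np.round(r["at"],3),r["score"]) for r in tip_of("scene","gate_head")[:1]])
```

```text
(array([-2.68, -1.03,  2.97]), 10.49)
(array([-0.77, -0.4 ,  2.65]), 10.74)
-0.154 [-1.5   0.36  1.72] 10.99
-0.15 [-2.08  1.01  2.02] 11.24
-0.146 [-2.15  0.66  2.04] 11.49
-0.142 [-2.38  1.43  2.48] 11.74
-0.138 [-2.02 -0.24  1.86] 11.99
-0.134 [-2.94 -0.22  2.08] 12.24
-0.13 [-2.38 -0.37  1.85] 12.49
-0.126 [-2.68  0.08  1.84] 12.74
-0.122 [-2.12  0.1   2.09] 12.99
-0.118 [-2.14  0.4   1.95] 13.24
plate 82 [-0.11012349 -0.10528757 -0.0990739 ]
[(array([0.556, 0.392, 0.002]), 0.22)]
```

View pics/w3.png

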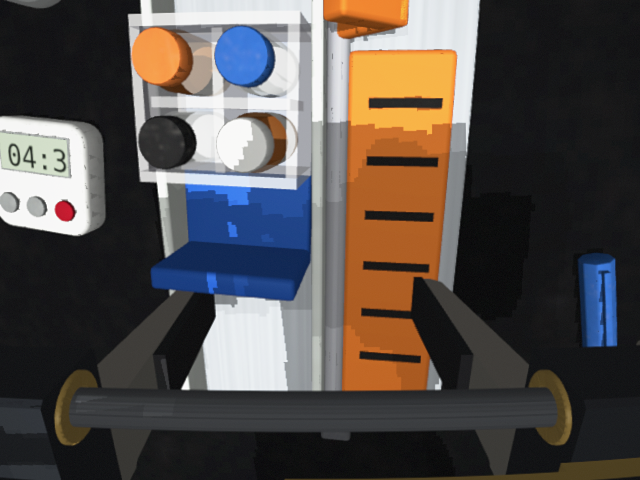

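The rack is moving: plate rear at about lane x = -110 mm, pushed by the left fingertip at (205,295). The gate head is swung clear at (370,10) and all four vials are seated. I'll continue to the stop.

Run:
```python
from h import *
from fit import loc
y=-.034;z=.0248;x=-.118
while x<-.030:
    x+=.006 if x<-.052 else .0015; env.movel(W(x,y,z),R0,.05); f=F(); print(round(x,4),*f)
    if f[0][0]<-9 or f[0][2]>18: break
P,C,p,_=cloud("wrist"); cv2.imwrite("pics/w4.png",p[:,:,::-1])
P,C,p,_=cloud("scene")
L=loc(Q,P);C=C.astype(int);t=(C[:,2]>C[:,0]+60)&(L[:,0]<0.05)&(abs(L[:,1])<.035)&(L[:,0]>-.2)&(abs(P[:,2]-.049)<.003)
print("plate",t.sum(),np.percentile(L[t,0],[1,50,99]) if t.any() else 0)
```

```text
-0.112 [-1.77  0.01  2.51] 13.66
-0.106 [-2.69  0.01  1.88] 13.93
-0.1 [-2.95  1.15  2.35] 14.19
-0.094 [-2.06  0.35  2.86] 14.46
-0.088 [-1.44  0.76  1.8 ] 14.72
-0.082 [-2.26  0.76  2.33] 14.99
-0.076 [-1.83  1.2   2.35] 15.26
-0.07 [-2.4   0.65  2.53] 15.53
-0.064 [-2.01  0.93  1.12] 15.79
-0.058 [-2.26  1.54  2.52] 16.06
-0.052 [-1.78  0.78  2.2 ] 16.32
-0.0505 [-3.65 -0.36  1.92] 16.57
-0.049 [-3.73  0.56  2.09] 16.82
-0.0475 [-2.36  0.89  2.64] 17.07
-0.046 [-3.05  0.17  2.44] 17.32
-0.0445 [-1.95 -0.71  2.43] 17.57
-0.043 [-2.27 -0.14  1.83] 17.82
-0.0415 [-3.59  0.21  2.22] 18.07
-0.04 [-2.56  0.44  2.4 ] 18.32
-0.0385 [-4.98  0.02  4.43] 18.57
-0.037 [-8.99 -1.17  7.65] 18.82
-0.0355 [-11.51  -1.72  11.15] 19.07
plate 79 [-0.03316421 -0.0272051  -0.02074886]
```

View pics/w4.png

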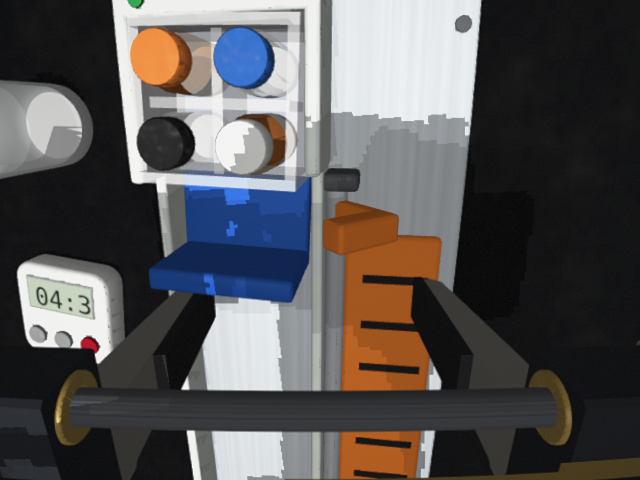

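Run:
```python
from h import *
from fit import loc
s=env.sense();print("tcp lane",loc(Q,np.array([s["ee_pos"]])),s["ee_pos"][2],F())
out=[]
for c in("wrist","scene","side"):
    P,C,p,_=cloud(c);C=C.astype(int)
    L=loc(Q,P);t=(C[:,2]>C[:,0]+60)&(L[:,0]<0.0)&(abs(L[:,1])<.033)&(L[:,0]>-.06)&(abs(P[:,2]-.0495)<.0025)
    for a,b in((-.03,-.01),(-.01,.01),(.01,.03)):
        m=t&(L[:,1]>a)&(L[:,1]<b)
        if m.sum()>5: print(c,a,m.sum(),np.round(np.percentile(L[m,0],[2,50,98])*1e3,1))
    # end-stop wall features: raised wall ends 16..90
    w=(abs(P[:,2]-.0435)<.003)&(C.max(1)-C.min(1)<60)&(abs(abs(L[:,1])-.0355)<.004)&(L[:,0]>0)&(L[:,0]<.11)
    print(c,"hi wall",w.sum(),np.round(np.percentile(L[w,0],[1,99])*1e3,1))
    print(c,[(np.round(loc(Q,np.array([r["at"]]))[0]*1e3,1),round(r["score"],2)) for r in tip_of(c,"rack")[:1]],[(np.round(loc(Q,np.array([r["at"]]))[0]*1e3,1),round(r["score"],2)) for r in tip_of(c,"lane")[:1]])
    if c=="side": cv2.imwrite("pics/side5.png",cv2.resize(p[190:290,300:420,::-1],None,fx=6,fy=6,interpolation=cv2.INTER_CUBIC))
```

```text
tcp lane [[-0.03912564 -0.03396269]] 0.024579697964754153 (array([-12.14,  -2.34,  10.04]), 19.18)
wrist -0.03 1079 [-29.5 -24.6 -20.7]
wrist -0.01 1048 [-28.9 -23.8 -19.9]
wrist 0.01 975 [-28.3 -23.2 -19.1]
wrist hi wall 5315 [18.3 82.3]
wrist [] []
scene -0.03 36 [-33.4 -27.9 -22.5]
scene -0.01 14 [-31.6 -26.6 -21.6]
scene 0.01 14 [-31.1 -26.1 -21.4]
scene hi wall 95 [14.7 88.2]
scene [(array([22.4,  2.9]), 0.6)] [(array([ 2. , -2.2]), 0.85)]
side hi wall 101 [35.8 89.4]
side [] [(array([-0.5,  2.3]), 0.71)]
```

View pics/side5.png

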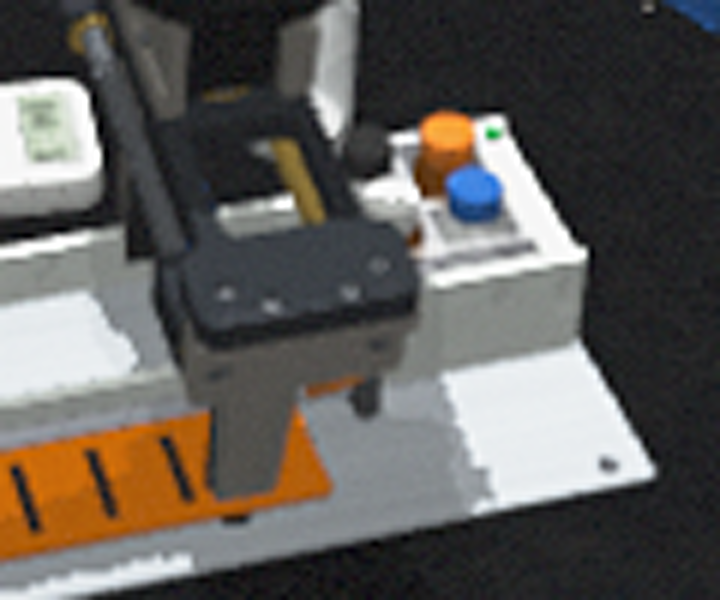

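The side picture shows the rack between the raised walls, with the vials at (447,150) and (473,195), about against the stop. The plate rear measures about -29 mm and looks slightly yawed. I'll press a bit harder to seat and square it, then re-measure relative to the walls.

```bash
cat > m.py <<'E'
from h import *
from fit import loc
def meas(c="wrist"):
    P,C,p,_=cloud(c);C=C.astype(int);L=loc(Q,P)
    t=(C[:,2]>C[:,0]+60)&(L[:,0]<0.0)&(abs(L[:,1])<.033)&(L[:,0]>-.06)&(abs(P[:,2]-.0495)<.0025)
    r=[np.round(np.percentile(L[t&(L[:,1]>a)&(L[:,1]<b),0],[2,50,98])*1e3,1) for a,b in((-.03,-.01),(-.01,.01),(.01,.03))]
    sat=C.max(1)-C.min(1)
    ys=[]
    for g in(1,-1):
        w=(abs(P[:,2]-.0435)<.003)&(sat<60)&(abs(L[:,1]*g-.0355)<.006)&(L[:,0]>.02)&(L[:,0]<.08)
        ys.append(np.round(np.polyfit(L[w,0],L[w,1],1),4) if w.sum()>20 else None)
    print("plate",*r,"walls(slope,y)",ys); return p
E
python3 - <<'E'
from m import *
y=-.034
for x in(-.0335,-.0315,-.0295,-.0275):
    env.movel(W(x,y,.0255),R0,.03); f=F()
    s=env.sense(); print(x,*f,loc(Q,np.array([s["ee_pos"]]))[0,0])
    if f[0][0]<-25 or f[0][2]>25: break
meas()
E
```

```text
-0.0335 [-14.67  -2.3   10.02] 19.88 -0.0389160947855101
-0.0315 [-18.81  -2.69  15.64] 20.12 -0.03887011767168768
-0.0295 [-24.8  -4.1  20.4] 20.38 -0.038762203825463
-0.0275 [-27.85  -5.07  24.49] 20.62 -0.038645836588699196
plate [-29.3 -24.4 -20.5] [-28.8 -23.8 -19.8] [-28.1 -23.  -19. ] walls(slope,y) [array([-0.0243,  0.0365]), array([ 0.0056, -0.0364])]
```

The rack is hard against the stop: 28 N and no further motion, with the finger face at about -28.7 mm. I'll back off, then rise so the gate closes.

Run:
```python
from m import *
env.movel(W(-.055,-.034,.0255),R0,.05); print(F())
env.movel(W(-.058,-.022,.065),R0,.06); print(F())
env.movel(W(-.09,-.022,.20),R0,.15); print(F())
env.pause(.3)
p=meas(); 
cv2.imwrite("pics/w6.png",p[:,:,::-1])
print([(n,np.round(loc(Q,np.array([r["at"]]))[0]*1e3,1),r["at"][2],r["score"]) for n in("gate_head","pedal_mid","rack") for r in tip_of("wrist",n)[:1]])
```

```text
(array([2.17, 0.31, 2.54]), 21.38)
(array([ 0.19,  0.21, -0.31]), 22.22)
(array([-0.43,  0.15, -0.26]), 23.29)
plate [-29.8 -25.1 -20.6] [-29.1 -24.5 -19.9] [-28.5 -23.8 -19.2] walls(slope,y) [array([0.0063, 0.0346]), array([ 0.0122, -0.0371])]
[('gate_head', array([ -4.7, -15.3]), 0.0419, 0.6), ('pedal_mid', array([-103.4,  -64.9]), 0.0359, 0.97), ('rack', array([20.1,  0.2]), 0.0054, 0.86)]
```

View pics/w6.png

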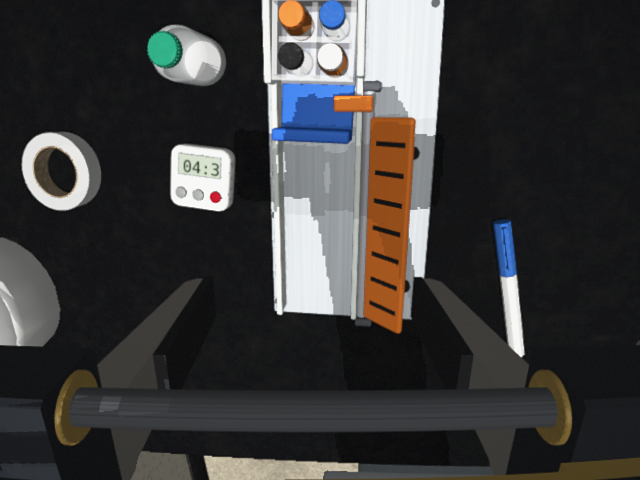

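The gate is shut with its head at (353,103), in the gap behind the vials. All vials are seated and the other items haven't moved. I'll do one square-on check of the rack's yaw and seating.

```bash
python3 - <<'E'
from m import *
env.reach(W(-.13,0,.23),Rtool(Q[2])); env.pause(.2)
P,C,p,_=cloud("wrist");np.savez("pics/w7.npz",P=P,C=C);cv2.imwrite("pics/w7.png",cv2.resize(p[60:360,170:490,::-1],None,fx=2,fy=2));print(F())
E
cat > an.py <<'E'
from m import *
import sys
for f in sys.argv[1:]:
    d=np.load(f"pics/{f}.npz");P,C=d["P"],d["C"].astype(int);L=loc(Q,P);sat=C.max(1)-C.min(1);z=P[:,2]
    t=(C[:,2]>C[:,0]+60)&(abs(L[:,1])<.033)&(L[:,0]>-.16)&(abs(z-.0495)<.003)&(L[:,0]<-.01)
    ed=[];ctr=[]
    for a in np.arange(-.028,.028,.002):
        m=t&(L[:,1]>a)&(L[:,1]<=a+.002)
        if m.sum()>4: ed.append((a+.001,L[m,0].min(),L[m,0].max()))
    ed=np.array(ed);print(f,"plate rear slope,x",np.polyfit(ed[:,0],ed[:,1],1),"front",np.polyfit(ed[:,0],ed[:,2],1))
    for lo,hi,zz in((-.19,.0,.026),(.02,.085,.044)):
      for g in(1,-1):
        w=(abs(z-zz)<.002)&(sat<60)&(abs(L[:,1]*g-.0355)<.005)&(L[:,0]>lo)&(L[:,0]<hi)
        print("wall",zz,g,w.sum(),np.polyfit(L[w,0],L[w,1],1).round(4) if w.sum()>9 else "")
    st=[]
    for a in np.arange(-.03,.03,.003):
        m=(abs(z-.0435)<.003)&(sat<60)&(abs(L[:,1]-a)<.0015)&(L[:,0]>.06)&(L[:,0]<.1)
        if m.sum()>4: st.append((a,L[m,0].min(),L[m,0].max()))
    st=np.array(st)
    if len(st)>4: print("stop face",np.polyfit(st[:,0],st[:,1],1),"back",np.polyfit(st[:,0],st[:,2],1))
E
python3 an.py w0 w7
```

```text
(array([-0.02, -0.76,  0.13]), 24.42)
w0 plate rear slope,x [ 0.00251606 -0.14263739] front [ 0.0045278 -0.1343562]
wall 0.026 1 501 [-0.003   0.0348]
wall 0.026 -1 589 [-0.0007 -0.036 ]
wall 0.044 1 337 [-0.0085  0.0356]
wall 0.044 -1 363 [ 0.0168 -0.0371]
stop face [0.00198021 0.07718497] back [-0.02760232  0.0889833 ]
w7 plate rear slope,x [ 0.03697965 -0.02945195] front [ 0.03297839 -0.02046808]
wall 0.026 1 1012 [-0.0009  0.0347]
wall 0.026 -1 1013 [-0.0008 -0.0361]
wall 0.044 1 191 [-0.0053  0.0356]
wall 0.044 -1 194 [-0.0012 -0.0363]
```

View pics/w7.png

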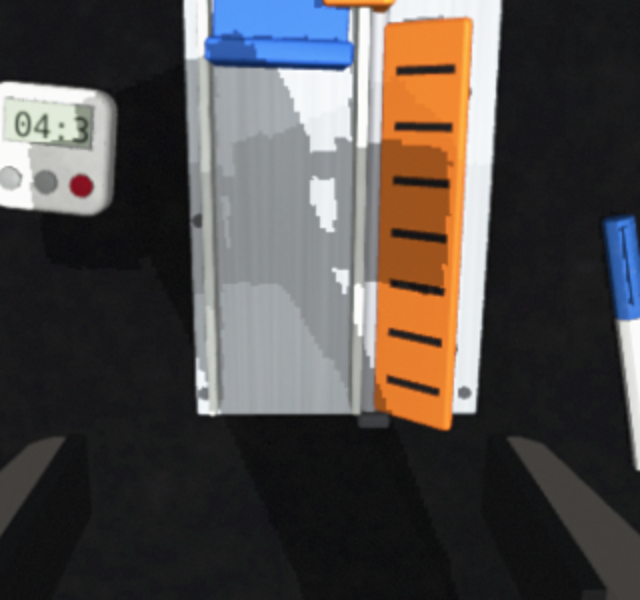

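The rack has yawed about 2° clockwise, with its right nose corner roughly 1–2 mm short of the stop, because I pushed left of centre. I'll square it with the closed fingertips behind the right half of the plate. The gate can stay shut, since its head sits freely in the gap.

```bash
python3 - <<'E'
from m import *
R=Rtool(Q[2]); y=-.016
effector.grasp(5)
env.movel(W(-.065,y,.10),R,.2); env.movel(W(-.065,y,.026),R,.12); print(F())
x=-.048; env.movel(W(x,y,.026),R,.08); print(F())
while x<-.028:
    x+=.002; env.movel(W(x,y,.026),R,.04); f=F(); s=env.sense(); print(round(x,3),*f,loc(Q,np.array([s["ee_pos"]]))[0,0].round(4))
    if f[0][0]<-12: break
env.movel(W(-.06,y,.026),R,.1); env.movel(W(-.075,y,.16),R,.2)
env.movel(W(-.12,0,.23),R,.2)
P,C,p,_=cloud("wrist");np.savez("pics/w8.npz",P=P,C=C);print(F())
P,C,p,_=cloud("scene");cv2.imwrite("pics/s8.png",cv2.resize(p[190:350,220:420,::-1],None,fx=3.5,fy=3.5))
E
python3 an.py w8
```

```text
(array([0.66, 0.65, 0.31]), 27.41)
(array([-1.58,  0.1 , -0.14]), 27.77)
-0.046 [ 0.49 -0.49 -0.66] 28.02 -0.0462
-0.044 [ 0.18 -0.27 -0.16] 28.27 -0.0439
-0.042 [-0.3  -0.02  0.63] 28.52 -0.0419
-0.04 [-0.68 -1.02  0.32] 28.77 -0.0403
-0.038 [-7.15 -1.16  4.68] 29.02 -0.0402
-0.036 [-10.51  -1.64   9.  ] 29.27 -0.0401
-0.034 [-14.54  -0.85  11.73] 29.52 -0.0401
(array([-0.39, -0.27,  0.46]), 31.38)
w8 plate rear slope,x [ 0.03418908 -0.02935657] front [ 0.03454308 -0.01991156]
wall 0.026 1 987 [-0.0018  0.0346]
wall 0.026 -1 976 [-0.0017 -0.0361]
wall 0.044 1 284 [0.0028 0.0353]
wall 0.044 -1 269 [-0.0025 -0.0362]
```

View pics/s8.png

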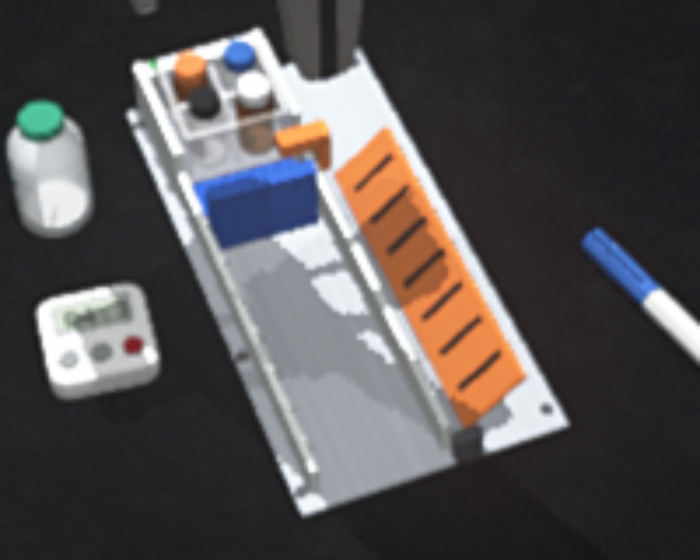

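The rack seems held askew by finger friction: squaring it means the tail has to slide about 4 mm right across the fingertip. I have about 6 s, enough for one quick push with a rightward component, then retreat and check.

```bash
python3 - <<'E'
from m import *
R=Rtool(Q[2])
env.movel(W(-.058,-.010,.032),R,.24); print(F())
env.movel(W(-.0375,-.011,.032),R,.08); print(F())
env.movel(W(-.035,-.020,.033),R,.05); print(F(),loc(Q,np.array([env.sense()["ee_pos"]])))
env.movel(W(-.056,-.018,.033),R,.12)
env.movel(W(-.12,0,.20),R,.24)
P,C,p,_=cloud("wrist");np.savez("pics/w9.npz",P=P,C=C);print(F())
E
python3 an.py w9
```

```text
(array([-0.13,  0.01,  0.2 ]), 32.45)
(array([-5.99, -0.73,  4.95]), 32.86)
(array([-8.16,  2.53,  0.78]), 33.2) [[-0.03853981 -0.01877787]]
(array([ 1.08,  0.06, -0.19]), 34.48)
w9 plate rear slope,x [ 0.00022337 -0.02869483] front [-0.01510146 -0.0187377 ]
wall 0.026 1 1191 [-0.0019  0.0346]
wall 0.026 -1 1113 [-0.0028 -0.0363]
wall 0.044 1 235 [-0.0059  0.0356]
wall 0.044 -1 215 [-0.0108 -0.0363]
```

The rack is now square: rear face slope is about 0 and it moved forward about 0.7 mm against the stop. The arm is clear, so I'm handing in.

```bash
python3 -c "
from station import *
print(workorder.finish_job(), env.sense()['t'])"
```

```text
the job is handed in; nothing more can be done
the job is handed in; nothing more can be done
```

The rack is home and square against the end stop, the gate has sprung shut behind the vials, the vials are still in the rack, the arm is clear, and the job was handed in at about 34.5 s; after the gate shut I gave the rack two extra pushes with the closed fingertips, because my off-centre push had left it about 2° askew.

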